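# Sweep the used tea lights into the tray

### The arm

A 6-joint arm with a two-finger parallel gripper is mounted at the origin on a cart in front of the work surface, level with it; the furniture and walls round the work are solid. World frame = base frame: x ahead of the robot, y to its left, z up, the work surface at z = 0. Lengths are in m, angles in rad, forces in N, time in s.
With the tool pointing down it reaches from about 0.275 to 1 m from the base axis. Payload 8.4 kg.
Tool frame: the origin (TCP) lies on the centre line of the jaws, within the pads' length; the fingertips stand 17 mm ahead of it and the grasp point (between the pads) lies 2 mm behind it (bot.tcp_to_tips is the z of the fingertips in the tool frame, in m); z points along the fingers, y is the line along which they close (so a half turn about z gives the same grasp; the last joint's range is limited). The gripper opens to 85 mm and grips with 20 to 120 N. Pads are 22 mm wide; open, the fingers measure 114 mm over their backs; the gripper's body (76 mm by 85 mm) begins 54 mm behind the grasp point. The pads swing forward as they close: fully open they stand 13 mm farther back than shut.
Start: joints at [-1.343, 0.353, 1.633, -0, 1.155, -0.002], TCP at [0.142, -0.609, 0.218] pointing down, gripper open.
Joint ranges: [-2.63, 2.63], [-0.92, 2.1], [0.06, 2.66], [-1.3, 4.44], [0, 2.69], [-3.02, 3.02]. Speed limits (rad/s): [2.22, 2.22, 2.79, 3.14, 3.14, 3.14].

### API

Orientations are given as a unit quaternion [x, y, z, w].
In Python, from workcell import bot, hand, kinematics, get_obs, vision, hand_in gives the robot as it stands. The module is installed in compiled form; this text tells all that it offers. Calls block until the motion is done:
- bot.reach(position, orientation): joint-space move of the TCP to a pose.
- bot.servo_line(position, ori=None, velocity=0.15): straight line of the TCP; ori=None keeps the orientation; velocity is the mean speed in m/s.
- bot.goto_joints(angles): joint-space move.
- hand.move_gripper(opening, strength=None): finger opening in m; strength is the grip in N (None keeps the last); returns when the fingers have stopped.
- bot.dwell(seconds).
- kinematics.solve_ik(position, orientation): joint angles nearest the present ones, or None.
- get_obs(): the state.
- vision.read_camera(name): name is "scene" or "top"; returns a dict with "frame" (384x512x3 uint8, red, green, blue), "intrinsics" (3x3 intrinsics, pixels), "dist" ([k1, k2, p1, p2, k3] as OpenCV has them; the pictures are not rectified), "view" (4x4, takes a point from world to camera coordinates). Camera axes: x right, y down, z forward; pixel columns grow to the right and rows downward; lengths in m; the calibration is good to about 2 mm. A picture is of the moment at which its call begins. There is no depth.
A pose or a line that the arm cannot do raises bot.IKError and nothing moves.
- hand_in(): hands the job in; it is judged then, once.
The state is a dict: "time_s": time; "joint_pos": joint angles; "joint_vel": joint speeds; "joint_efforts": joint torques, N m; "position": TCP position; "orientation": TCP orientation; "wrist_force": force on the tool from outside, world axes, zero at the start; "ft_torque": the same for the moment, N m; "gripper_width": finger opening in m; "grip_force": force on a finger pad.
Only numpy, scipy, OpenCV 4.12 (cv2) and the standard library are available. Lean on these libraries where they do the work, as an engineer would, in place of code of your own. Each camera call takes 0.05 s, during which the arm holds its last target. There are 200 camera calls.

### The job

Clear the used green tea lights off the worktop: with your fingers, gently sweep all three through the open side of the blue tray until each is fully inside, upright on its floor. Slide them along the worktop, never lifting or tipping them, and leave the red tea light and everything else where it stands.

Things in the scene. Friction and masses are not known exactly. Their poses are not given: they have to be found in the camera images.
- green_a: one of three green tea lights (all three are to be swept). A tea light: round metal cup 38 mm across with green wax and a short wick, 17 mm high, 20 g nominal, standing upright loose on the worktop. Origin at the centre of its underside, z up. It slides easily when pushed low at its side.
- green_b: one of three green tea lights (all three are to be swept). A tea light: round metal cup 38 mm across with green wax and a short wick, 15 mm high, 20 g nominal, standing upright loose on the worktop. Origin at the centre of its underside, z up. It slides easily when pushed low at its side.
- green_c: one of three green tea lights (all three are to be swept). A tea light: round metal cup 38 mm across with green wax and a short wick, 17 mm high, 20 g nominal, standing upright loose on the worktop. Origin at the centre of its underside, z up. It slides easily when pushed low at its side.
- red_light: the only red tea light; it stays where it stands. A tea light: round metal cup 38 mm across with red wax and a short wick, 15 mm high, 20 g nominal, standing upright loose on the worktop. Origin at the centre of its underside, z up. It slides easily when pushed low at its side.
- tray: blue sheet-metal tray, fixed, outside 180 (its x) x 150 (its y) x 30 mm high, steel rim 6 mm thick. Origin: centre of its underside. Walls 4 mm thick at both x sides (inside 172 mm wide) and at the back, +y (its inner face 71 mm from the origin); the -y side is open, pointing roughly to the robot's right (world -y). Floor 1.5 mm above the worktop; see tray_mouth.
- tray_mouth (a point): centre of the tray's open edge, 75 mm from the tray's origin along its -y; axes as the tray's (+y leads in). From this edge, level with the worktop, an 18 mm bevel rises to the floor, so a tea light pushed along the worktop slides up into the tray. The side walls start 11 mm behind the edge.
- match_box: red and cream match box, 110 x 55 x 26, lying flat at the right rear, beside the toaster oven (mm); loose bystander, leave it where it is. Origin at the centre of its underside
- pot: small round tin with blue band and grey lid, 69 across, 41 high, at the right rear (mm); loose bystander, leave it where it is. Origin at the centre of its underside
- opener: steel bottle opener lying flat before the toaster oven, 54 x 100 x 17 (mm); loose bystander, leave it where it is. Origin at the centre of its underside
- glass: small clear drinking glass, 48 across, 60 high, before the toaster oven (mm); loose bystander, leave it where it is. Origin at the centre of its underside
- tin: food tin, 57 across, 72 high, behind the tray (mm); loose bystander, leave it where it is. Origin at the centre of its underside
- jar: glass jar with dark lid, 60 across, 85 high, behind and left of the tray (mm); loose bystander, leave it where it is. Origin at the centre of its underside

How it is judged:
At the end, for the whole second after the job is handed in: All three green tea lights stand at rest on the tray's floor (tilt under 0.15 rad, underside below 8 mm), between its walls, their centres at least 17 mm inside the mouth edge; the red tea light is within 20 mm and every other listed loose thing within 25 mm of where it began (y of green_a in the frame of tray between -0.058 and 0.071 m and x of green_a in the frame of tray between -0.086 and 0.086 m and height (world z) of green_a between -0.005 and 0.008 m and angle between each of green_a, green_b, green_c's own z axis and vertical below 0.15 rad and linear speed of each of green_a, green_b, green_c below 0.02 m/s and y of green_b in the frame of tray between -0.058 and 0.071 m and x of green_b in the frame of tray between -0.086 and 0.086 m and height (world z) of green_b between -0.005 and 0.008 m and y of green_c in the frame of tray between -0.058 and 0.071 m and x of green_c in the frame of tray between -0.086 and 0.086 m and height (world z) of green_c between -0.005 and 0.008 m and distance of red_light from where it was at the start of the episode below 0.02 m and distance of each of match_box, pot, opener, glass, tin, jar from where it was at the start of the episode below 0.025 m); the robot touches nothing.
It fails at once if a tea light is lifted or carried (its underside more than 20 mm above the worktop) (height (world z) of any of green_a, green_b, green_c, red_light above 0.02 m).
It fails at once if a tea light is tipped by more than about 30 degrees (angle between any of green_a, green_b, green_c, red_light's own z axis and vertical above 0.5 rad).
It fails at once if a tea light is pressed or squeezed by the fingers with more than 20 N (contact force between the fingers and green_a above 20 N or contact force between the fingers and green_b above 20 N or contact force between the fingers and green_c above 20 N or contact force between the fingers and red_light above 20 N).
It fails at once if the red tea light is pushed away from its place (more than 20 mm) (distance of red_light from where it was at the start of the episode above 0.02 m).
It fails at once if another thing on the worktop is displaced (more than 25 mm) (distance of any of match_box, pot, opener, glass, tin, jar from where it was at the start of the episode above 0.025 m).
It also fails if it takes over 64 s, if anything falls off the work surface, if the arm or the gripper's body presses on something with over 40 N, if the wrist force passes 120 N, or if a joint passes its speed limit or range.

## Working session

There is one attempt and no reset: what is moved stays moved. The work goes in short steps, each a Python script; the robot and the scene stay as the last script left them, time stands still between calls to the robot, and variables do not carry over. Pictures are saved under pics/ and viewed, at most 10 in all, crops included, and the job is handed in when it is done.

```bash
mkdir -p pics; ls; python3 - <<'E'
from workcell import bot,vision,get_obs
import cv2
for n in("scene","top"):
    d=vision.read_camera(n); cv2.imwrite(f"pics/{n}0.png",cv2.resize(d["frame"][:,:,::-1],None,fx=1.5,fy=1.5)); print(n,d["intrinsics"].tolist(),d["dist"],d["view"].tolist() if hasattr(d["view"],'tolist') else d["view"])
o=get_obs();print(o["time_s"],o["orientation"],bot.tcp_to_tips)
E
```

```text
pics
scene [[432.08889239354244, 0.0, 254.42804660315446], [0.0, 432.08889239354244, 192.28293610832748], [0.0, 0.0, 1.0]] [-0.05923623  0.          0.          0.          0.        ] [[0.9968220894033368, -0.07964724078343231, 0.0014279751931373906, -0.5245165111361231], [-0.05874655116136199, -0.7471108761679754, -0.6620983170482805, 0.19060795952509543], [0.05380115987794074, 0.659910339172759, -0.7494156253032641, 1.0785980789565877], [0.0, 0.0, 0.0, 1.0]]
top [[348.3527855814487, 0.0, 252.2641128534144], [0.0, 348.3527855814487, 190.21537942968516], [0.0, 0.0, 1.0]] [-0.01367984  0.          0.          0.          0.        ] [[0.020401117788212943, -0.9997725853869396, -0.00621062812495887, 0.1420968409772086], [-0.9918251050714318, -0.019455525435096502, -0.12611282044299776, 0.5475527916463638], [0.12596330951128168, 0.008732699397058254, -0.9919964640149713, 1.2166572580865962], [0.0, 0.0, 0.0, 1.0]]
0.1 [ 9.93408921e-01  1.14622631e-01 -5.19873044e-05 -6.05377153e-04] 0.017
```

View pics/top0.png

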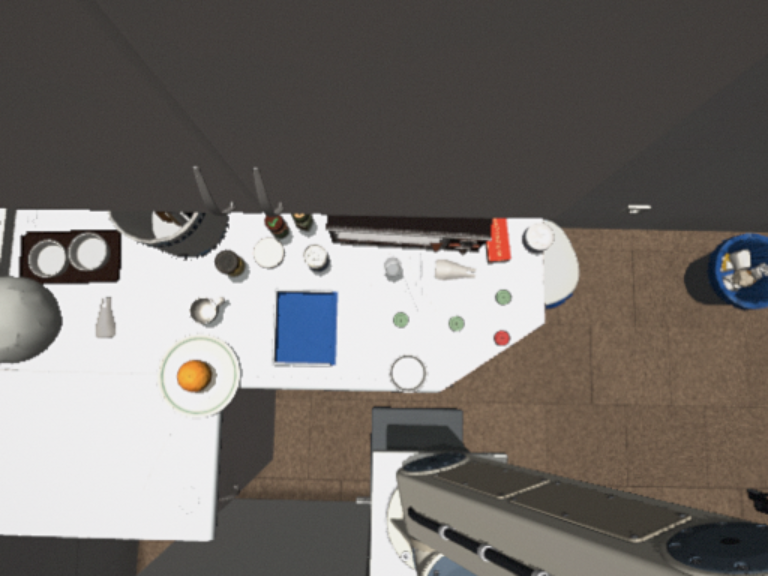

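View pics/scene0.png

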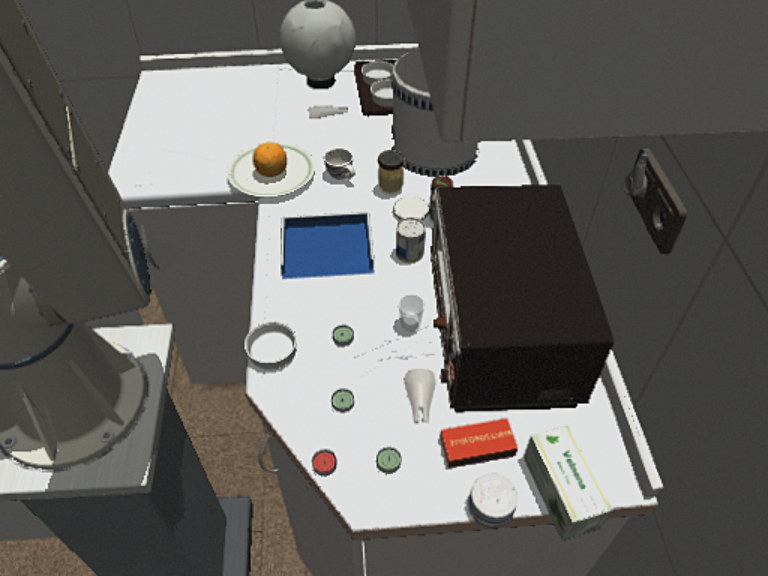

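The top view (1.5x) shows greens at (401,320), (457,323) and (503,297), red at (502,338), and the tray at x 276–337, y 291–366 with its mouth to the right. The glass is at (393,268), the opener at (455,269), and an unlisted dish at (408,373). The scene view agrees.

```bash
cat > h.py <<'E'
from workcell import bot,hand,kinematics,get_obs,vision,hand_in
import cv2,numpy as np
from scipy.spatial.transform import Rotation as R
def ray(d,px,z):
    K=np.array(d["intrinsics"]);V=np.array(d["view"])
    p=cv2.undistortPoints(np.array(px,float).reshape(-1,1,2),K,np.array(d["dist"])).reshape(-1,2)
    v=np.c_[p,np.ones(len(p))]@V[:3,:3]; c=-V[:3,:3].T@V[:3,3]
    return c+v*((z-c[2])/v[:,2:])
def blobs(d,lo,hi,amin=15):
    hsv=cv2.cvtColor(d["frame"],cv2.COLOR_RGB2HSV)
    m=cv2.inRange(hsv,lo,hi)
    n,l,s,c=cv2.connectedComponentsWithStats(m)
    return [(c[i],s[i,4],np.argwhere(l==i)[:,::-1]) for i in range(1,n) if s[i,4]>=amin]
def greens(d,amin=15):
    out=[]
    for c,a,_ in blobs(d,(40,40,40),(85,255,255),amin):
        p=ray(d,c,.015)[0]
        if .2<p[0]<.8 and -.5<p[1]<.5: out.append((p[:2].round(4).tolist(),int(a)))
    return out
E
python3 - <<'E'
from h import *
for n in("scene","top"):
    d=vision.read_camera(n); print(n,"G",greens(d))
    for c,a,p in blobs(d,(0,120,80),(8,255,255))+blobs(d,(172,120,80),(180,255,255)): print("R",ray(d,c,.014)[0][:2].round(3),a)
    for c,a,p in blobs(d,(100,120,40),(125,255,255),500):
        q=cv2.boxPoints(cv2.minAreaRect(p.astype(np.float32))); print("tray",c,a,ray(d,c,.002)[0][:2].round(3),ray(d,q,.0015)[:,:2].round(3).tolist())
        h=cv2.approxPolyDP(cv2.convexHull(p.astype(np.int32)),6,True).reshape(-1,2); print(h.tolist(),ray(d,h,.0015)[:,:2].round(3).tolist(),ray(d,h,.03)[:,:2].round(3).tolist())
d=vision.read_camera("top")
for nm,p,z in(("glass",(393,268),.03),("openerL",(436,269),.01),("openerR",(475,271),.01),("dish",(408,373),.02),("matchL",(488,260),.026),("pot",(539,237),.041),("edgecorner",(445,390),0),("edgeR",(545,322),0)): print(nm,ray(d,np.array(p)/1.5,z)[0][:2].round(3))
E
```

```text
scene G [([0.4634, 0.0976], 106), ([0.4583, -0.0378], 119), ([0.7856, -0.1377], 40), ([0.5241, -0.1514], 166), ([0.7623, -0.2562], 69)]
R [0.706 0.507] 26
R [0.647 0.003] 19
R [ 0.667 -0.129] 895
R [ 0.425 -0.147] 157
tray [217.32089552 164.42677239] 2144 [0.439 0.333] [[0.341, 0.423], [0.533, 0.423], [0.528, 0.255], [0.351, 0.256]]
[[248, 181], [188, 184], [190, 148], [242, 144]] [[0.528, 0.257], [0.351, 0.259], [0.354, 0.414], [0.52, 0.42]] [[0.526, 0.23], [0.355, 0.232], [0.358, 0.383], [0.518, 0.388]]
top G [([0.5251, -0.1486], 66), ([0.4658, 0.0986], 65), ([0.4598, -0.035], 62)]
R [0.698 0.409] 25
R [ 0.664 -0.139] 349
R [ 0.427 -0.144] 68
tray [494.29719264 180.48886738] 1033 [ 0.603 -0.744] [[0.694, -0.667], [0.697, -0.814], [0.513, -0.8], [0.51, -0.656]]
[[511, 203], [479, 197], [472, 176], [482, 161], [511, 158]] [[0.52, -0.801], [0.54, -0.683], [0.618, -0.662], [0.676, -0.703], [0.69, -0.813]] [[0.517, -0.78], [0.537, -0.665], [0.613, -0.644], [0.669, -0.684], [0.683, -0.792]]
tray [203.74252492 218.03488372] 1806 [0.443 0.329] [[0.526, 0.405], [0.529, 0.261], [0.358, 0.256], [0.355, 0.397]]
[[222, 242], [184, 240], [186, 195], [223, 195]] [[0.357, 0.259], [0.362, 0.397], [0.526, 0.397], [0.529, 0.261]] [[0.358, 0.257], [0.362, 0.392], [0.523, 0.392], [0.526, 0.258]]
glass [0.588 0.119]
openerL [0.591 0.013]
openerR [ 0.588 -0.083]
dish [0.338 0.079]
matchL [ 0.613 -0.112]
pot [ 0.669 -0.232]
edgecorner [ 0.299 -0.012]
edgeR [ 0.467 -0.255]
```

```bash
python3 - <<'E'
import cv2
a=cv2.imread("pics/top0.png")[180:420,240:600]; cv2.imwrite("pics/c1.png",cv2.resize(a,None,fx=2.2,fy=2.2,interpolation=2))
E
```

```text
(no output)
```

View pics/c1.png

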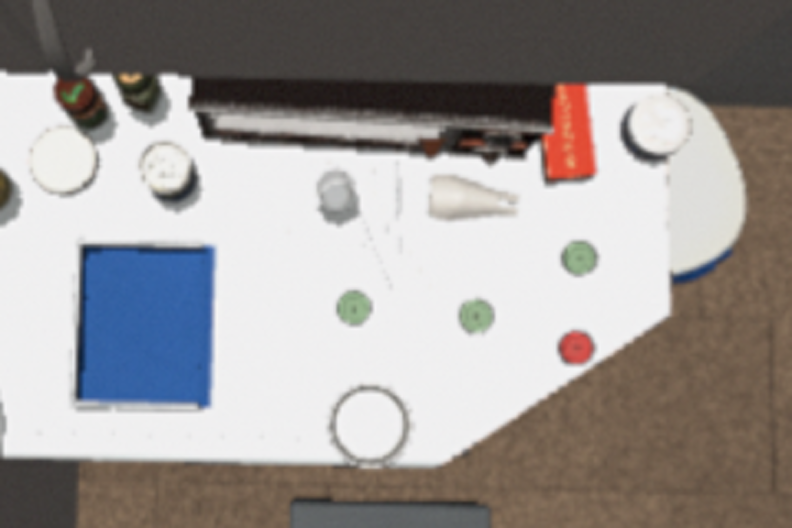

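Triangulated positions (both views agree within 4 mm):
- **Greens:** A (.465,.098), B (.459,-.037), C (.525,-.150).
- **Red:** (.426,-.145).
- **Tray:** mouth at (.443,.257), interior x .357–.529.

I'll push each one with the slightly opened fingers as a two-point cradle. A goes first, with a touch probe for tip height.

```bash
cat >> h.py <<'E'
def quat(u):
    x=np.r_[u,0]; z=np.array([0,0,-1.]); return R.from_matrix(np.c_[x,np.cross(z,x),z]).as_quat()
def approach(c,t,back=.05,zh=.13,zl=.04):
    c,t=np.array(c),np.array(t); u=(t-c)/np.linalg.norm(t-c); q=quat(u); p=c-back*u
    bot.reach(np.r_[p,zh],q); bot.servo_line(np.r_[p,zl],velocity=.12); return u
def sweep(c,t,z,nest=.025):
    c,t=np.array(c),np.array(t); u=(t-c)/np.linalg.norm(t-c); e=t-nest*u
    bot.servo_line(np.r_[c-.04*u,z],velocity=.1)
    bot.servo_line(np.r_[c-.02*u,z],velocity=.04) 
    bot.servo_line(np.r_[e,z],velocity=.09); print("f",get_obs()["wrist_force"].round(2))
def leave(t,c,z,nest=.025):
    c,t=np.array(c),np.array(t); u=(t-c)/np.linalg.norm(t-c)
    bot.servo_line(np.r_[t-(nest+.025)*u,z],velocity=.08); bot.servo_line(np.r_[t-(nest+.025)*u,.12],velocity=.2)
E
python3 - <<'E'
from h import *
hand.move_gripper(.025); print(get_obs()["gripper_width"],bot.tcp_to_tips)
approach((.4645,.098),(.478,.365))
p=get_obs()["position"]; f0=get_obs()["wrist_force"][2]
z=.034
while z>.009:
    bot.servo_line([p[0],p[1],z],velocity=.03); o=get_obs(); f=o["wrist_force"][2]-f0
    if abs(f)>1.5: break
    z-=.002
print("touch z",z,o["position"],f)
bot.servo_line([p[0],p[1],z+.006],velocity=.05)
print(get_obs()["position"],get_obs()["time_s"])
E
```

```text
0.02484643488660505 0.017
touch z 0.007999999999999986 [0.46230969 0.04801354 0.00986124] 0.5061137705007346
[0.46274198 0.04806262 0.01434911] 7.9583
```

```bash
python3 - <<'E'
from h import *
p=get_obs()["position"]; f0=get_obs()["wrist_force"][2]
for z in(.009,.007,.006,.005,.004,.003,.002):
    bot.servo_line([p[0],p[1],z],velocity=.03); o=get_obs(); f=o["wrist_force"][2]-f0; print(z,o["position"][2].round(4),f.round(2))
    if abs(f)>1.5: break
bot.servo_line([p[0],p[1],z+.006],velocity=.05)
d=vision.read_camera("scene"); print(greens(d),get_obs()["time_s"])
cv2.imwrite("pics/s1.png",cv2.resize(d["frame"][180:300,150:310,::-1],None,fx=4.5,fy=4.5,interpolation=2))
E
```

```text
0.009 0.0087 0.86
0.007 0.0069 -0.23
0.006 0.006 1.5
0.005 0.005 0.5
0.004 0.0039 0.22
0.003 0.0029 -0.04
0.002 0.0019 0.02
[([0.4615, 0.0927], 59), ([0.4584, -0.0384], 113), ([0.7853, -0.1381], 37), ([0.524, -0.1516], 163), ([0.7625, -0.2576], 74)] 10.0917
```

View pics/s1.png

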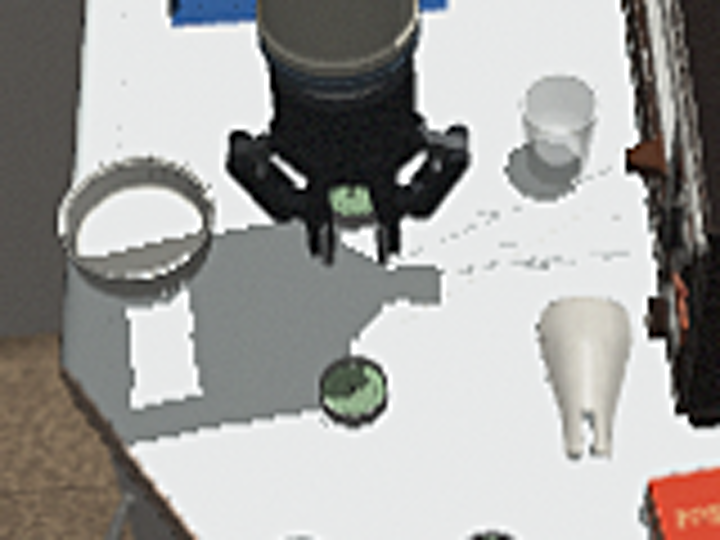

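```bash
python3 - <<'E'
from h import *
d=vision.read_camera("scene");o=get_obs();print(o["position"],o["gripper_width"],o["wrist_force"],o["orientation"])
K=np.array(d["intrinsics"]);V=np.array(d["view"])
p=o["position"]
for z in(-.009,0,.005,.01,.015):
    P=np.array([[p[0]+s*(.0125+.007),p[1]+b,z] for s in(-1,1) for b in (-.011,.011)])
    q=cv2.projectPoints(P,cv2.Rodrigues(V[:3,:3])[0],V[:3,3],K,np.array(d["dist"]))[0].reshape(-1,2)
    print(z,((q-[150,180])*4.5).round(0).tolist())
E
```

```text
[0.46288829 0.048081   0.00817498] 0.02485977005431021 [-0.40808196  0.26005754 -0.01963068] [7.24743978e-01 6.89018231e-01 1.60978401e-04 1.32922956e-04]
-0.009 [[323.0, 300.0], [322.0, 269.0], [390.0, 296.0], [388.0, 265.0]]
0 [[323.0, 291.0], [321.0, 260.0], [390.0, 287.0], [388.0, 256.0]]
0.005 [[322.0, 286.0], [321.0, 255.0], [389.0, 282.0], [387.0, 251.0]]
0.01 [[322.0, 281.0], [320.0, 250.0], [389.0, 277.0], [387.0, 246.0]]
0.015 [[321.0, 276.0], [320.0, 245.0], [389.0, 272.0], [387.0, 241.0]]
```

The near edge of the tips shows at crop row ~262. That is too high for tips 17 mm ahead of the TCP, so I'll keep probing gently downwards to find the true tip height.

```bash
python3 - <<'E'
from h import *
p=get_obs()["position"]; bot.servo_line([p[0],p[1],.002],velocity=.05);bot.dwell(.1)
z=.001; L=[]
while z>-.03:
    bot.servo_line([p[0],p[1],z],velocity=.02); o=get_obs(); L.append((round(z,4),round(float(o["position"][2]),4),round(float(o["wrist_force"][2]),1)))
    if abs(L[-1][2])>3: break
    z-=.001
bot.servo_line([p[0],p[1],z+.006],velocity=.05)
print(L,get_obs()["time_s"])
E
```

```text
[(0.001, 0.001, -0.7), (0.0, -0.0, 0.5), (-0.001, -0.0011, -0.2), (-0.002, -0.0021, 0.2), (-0.003, -0.0031, 1.0), (-0.004, -0.0041, -0.4), (-0.005, -0.005, 0.4), (-0.006, -0.006, -0.1), (-0.007, -0.0071, -0.6), (-0.008, -0.0081, 0.7), (-0.009, -0.0091, -0.0), (-0.01, -0.0101, 0.2), (-0.011, -0.0111, -0.2), (-0.012, -0.0121, -0.3), (-0.013, -0.0131, 0.5), (-0.014, -0.0136, 7.0)] 14.775
```

The tips touch at TCP z = -13.5 mm, so at this opening they sit 13.5 mm behind the TCP. Sweeping at z = -8.5 mm puts them 5 mm above the worktop.

```bash
python3 - <<'E'
from h import *
c,t,z=(.4635,.097),(.478,.365),-.0085
sweep(c,t,z); d=vision.read_camera("scene"); leave(t,c,z)
print(get_obs()["time_s"])
approach((.459,-.037),(.408,.365),zl=.02)
print(get_obs()["time_s"])
for n in("top","scene"):
    d=vision.read_camera(n); print(n,greens(d))
cv2.imwrite("pics/s2.png",cv2.resize(d["frame"][:,:,::-1],None,fx=1.5,fy=1.5))
E
```

```text
f [ 0.71 -1.14  0.3 ]
20.05
22.6083
top [([0.6994, 0.4187], 15), ([0.4801, 0.3642], 74), ([0.4595, -0.0354], 64)]
scene [([0.6675, 0.4217], 16), ([0.4644, -0.0441], 40), ([0.7853, -0.1381], 37), ([0.5239, -0.1515], 164), ([0.7623, -0.2574], 83)]
```

View pics/s2.png

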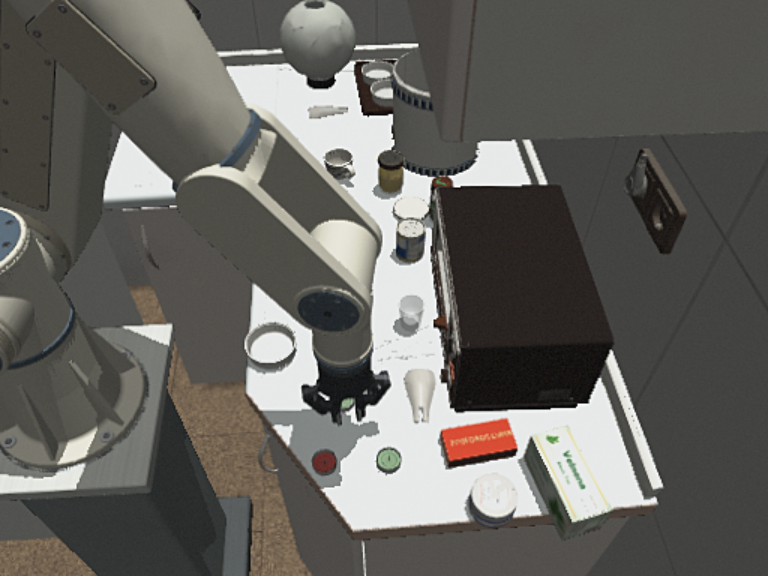

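A landed at (.480,.364), well inside the tray. The gripper stands behind B, and nothing else has moved. I'll sweep B, then C.

```bash
python3 - <<'E'
from h import *
z=-.0085
c,t=(.459,-.0365),(.408,.363)
sweep(c,t,z); leave(t,c,z); print(get_obs()["time_s"])
c,t=(.5243,-.150),(.443,.318)
approach(c,t,zl=.02); d=vision.read_camera("top"); print(greens(d),get_obs()["time_s"])
E
```

```text
f [ 1.21 -0.48  0.28]
29.625
[([0.5251, -0.1486], 66), ([0.4802, 0.364], 75), ([0.4106, 0.3621], 68)] 32.65
```

```bash
python3 - <<'E'
from h import *
z=-.0085
c,t=(.5243,-.150),(.443,.318)
sweep(c,t,z); leave(t,c,z); bot.reach([.3,-.35,.25],quat(np.array([.6,.8])))
for n in("top","scene"):
    d=vision.read_camera(n); print(n,greens(d),[ray(d,c,.014)[0][:2].round(3) for c,a,_ in blobs(d,(0,120,80),(8,255,255),50)])
print(get_obs()["time_s"])
cv2.imwrite("pics/s3.png",cv2.resize(d["frame"][:,:,::-1],None,fx=1.5,fy=1.5))
E
```

```text
f [ 0.84 -0.18 -0.45]
top [([0.4803, 0.3642], 76), ([0.4463, 0.3171], 75), ([0.4107, 0.362], 67)] [array([ 0.664, -0.139]), array([ 0.427, -0.144])]
scene [([0.6664, 0.4153], 15), ([0.478, 0.3638], 63), ([0.4074, 0.3614], 55), ([0.443, 0.3173], 71), ([0.7858, -0.1377], 41), ([0.7604, -0.2407], 22), ([0.7635, -0.2662], 38)] [array([ 0.667, -0.129]), array([ 0.425, -0.147])]
42.7917
```

View pics/s3.png

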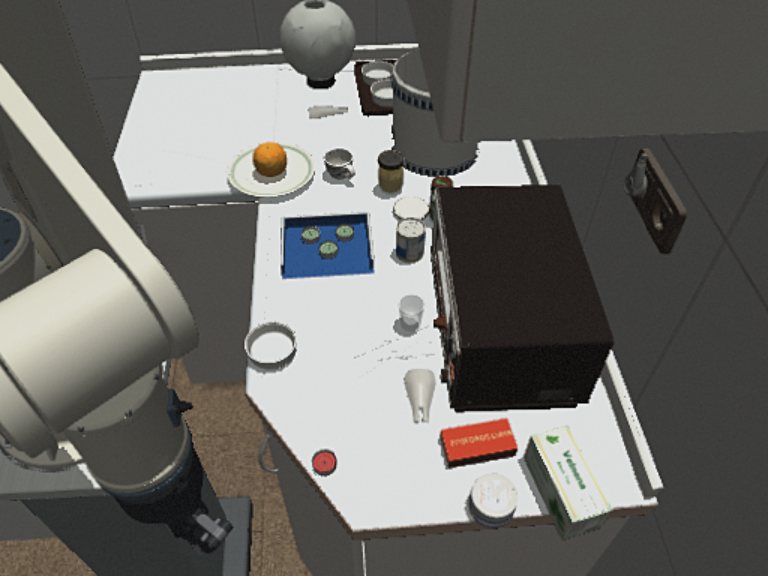

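All three greens are upright in the tray at (310,235), (344,232) and (328,250). Red is at (324,461) as before, and nothing else has moved.

```bash
python3 -c "
from workcell import hand_in
print(hand_in())"
```

```text
the job is handed in; nothing more can be done
None
```

All three green tea lights were swept into the tray and look upright on its floor, the red one and everything else stayed put in the last camera images, and I handed the job in at about 43 s (no verdict was shown).

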